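# Raise the punch of a pellet press by one turn of its hand wheel

### The job

The punch of the small screw press is down in its die: raise it by exactly one turn of the hand wheel. Push the wheel round anticlockwise (seen from above) by its upright red handle, with the fingertips or the outside of the fingers and never with the handle between the fingers, until the handle is back where it stands now, then leave it standing there. Disturb nothing else on the bench.

Things in the scene. Friction and masses are not known exactly. Their poses are not given: they have to be found in the camera images.
- press: grey hand screw press, fixed on the bench: base plate 160 x 220 mm, 24 mm high, two steel pillars 25 mm thick, crosshead with its top 195 mm above the bench, steel die 72 mm wide on the base plate. Origin: centre of the underside, on the bench; z up; the pillars stand along its y axis, 80 mm either side. It stands at a different place and angle each time
- hub (a point): centre of the hand wheel, on its upright axis, 222 mm above the bench, at the mid-height of the rim. The wheel lies level: black rim with a centre line of radius 80 mm, 18 mm thick (top at 231 mm), three steel spokes, a hub 46 mm wide; the end of the screw, 18 mm thick, stands up through the hub to 250 to 262 mm above the bench
- handle: upright red cylindrical handle on the rim, at the end of one spoke, 24 mm in diameter and 60 mm long. Origin: its middle, 80 mm from the wheel's axis, 262 mm above the bench (bottom 232, top 292 mm). It spins freely on its own upright pin, so only its position and its z axis (up) mean anything
- wheel (a joint): angle of the hand wheel in rad, growing anticlockwise seen from above; at 0 the handle lies on the +x side of the hub in the press's frame. It starts anywhere between 0 and 2; one turn adds 6.283 and lifts the screw and the punch by 8 mm. Stops at -0.3 and 9.5. Friction holds it where it is left: about 2.5 N at the handle moves it, and it does not coast
- bulb: loose red rubber blower bulb with a white nozzle, standing upright, 60 mm wide, 130 mm high; origin under its centre; leave alone
- beaker: loose glass beaker, 68 mm wide, 92 mm high; origin under its centre; leave alone
- jar: loose white jar with a blue cap, 60 mm wide, 85 mm high; origin under its centre; leave alone
- screwdriver: loose screwdriver with a yellow handle, 170 mm long, lying on the bench; leave alone
- dish: loose white weighing dish, 60 mm wide, 22 mm high; origin under its centre; leave alone
- sleeve: loose steel die sleeve, a ring 54 mm wide and 45 mm high, on the bench; origin under its centre; leave alone
- spacer: loose brass spacer ring 36 mm wide, 10 mm high, on the press's base plate beside the die; origin under its centre; leave alone

How it is judged:
On the way, in this order (a step that is already met when the one before it is completed fails the run):
1. the fingers, pressing on the handle, have pushed the wheel anticlockwise at least a sixth of a turn (value of joint wheel above 2.3 rad and distance of handle from where it was at the start of the episode above 0.08 m and contact force between the fingers and handle above 0.2 N), for 0.02 s.
2. the fingers, pressing on the handle, have pushed it on, past more than a third of a turn (value of joint wheel above 4.4 rad and distance of handle from where it was at the start of the episode above 0.03 m and contact force between the fingers and handle above 0.2 N), for 0.02 s.
At the end, for the whole second after the job is handed in: the wheel has been turned one full turn anticlockwise: the handle is within 16 mm (about 11 degrees) of where it started, one turn on, and the wheel is at rest (value of joint wheel above 5 rad and distance of handle from where it was at the start of the episode below 0.016 m and velocity of joint wheel between -0.05 and 0.05 rad/s); the robot touches nothing.
It fails at once if the handle is taken between the fingers (horizontal distance between the grasp point and handle below 0.012 m and z of the grasp point in the frame of handle below 0.044 m).
It fails at once if a loose thing on the bench or on the press is moved more than 20 mm or lifted (distance of any of bulb, beaker, jar, screwdriver, dish, sleeve, spacer from where it was at the start of the episode above 0.02 m).
It also fails if it takes over 64 s, if anything falls off the work surface, if the arm or the gripper's body presses on something with over 40 N, if the wrist force passes 120 N, or if a joint passes its speed limit or range.

### The arm

A 6-joint arm with a two-finger parallel gripper is mounted at the origin on the work surface. World frame = base frame: x ahead of the robot, y to its left, z up, the work surface at z = 0. Lengths are in m, angles in rad, forces in N, time in s.
With the tool pointing down it reaches from about 0.35 to 0.975 m from the base axis. Payload 4.9 kg.
Tool frame: the origin (TCP) lies midway between the tips of the shut fingers; the grasp point (between the pads) lies 19 mm behind it; y points along the fingers, z is the direction in which the jaws open and shut, and the axes are right-handed (so a half turn about y gives the same grasp; the last joint's range is limited). The gripper opens to 85 mm and grips with 20 to 120 N. Pads are 22 mm wide; open, the fingers measure 114 mm over their backs; the gripper's body (76 mm by 85 mm) begins 54 mm behind the grasp point. The pads swing forward as they close: fully open they stand 13 mm farther back than shut.
Start: joints at [-1.4, 0.053, 1.613, -0, 1.476, -0.119], TCP at [0.179, -0.599, 0.231] pointing down, gripper open.
Joint ranges: [-3.01, 3.01], [-1.01, 2.22], [0.06, 2.58], [-1.02, 4.17], [0.09, 2.62], [-3.14, 3.14]. Speed limits (rad/s): [2.57, 2.57, 3.14, 3.14, 3.14, 3.14].

### API

Orientations are given as a unit quaternion [w, x, y, z].
In Python, from plant import * gives the robot as it stands.
- The arm moves only by the shell command python3 -m crank 'ROWS'. ROWS is JSON, a list that holds one entry, the list of rows, each a list of 5 numbers: the gripper command: -1 is shut, 1 is fully open, values between are in proportion, then the shift along the tool's x, y, z in cm, then the turn about the tool's y in degrees. In form: [[[jaw, dx, dy, dz, twist], ...]]. A call has 1 to 8 rows; each row shifts and turns the commanded pose from where the row before left it, along the tool's axes as they then stand; what a row does not reach is not made up. A row lasts 1/8 s, in which the tool goes at most 62.5 mm and 10.7 degrees, less where a joint would pass 70% of its speed; a pose out of reach is approached as far as the arm can. A call with a gripper value outside its range is refused whole. The fingers move at their own pace and stop on an object; the grip force is fixed at half the most. Time passes only in rows, so rows that do not move let the fingers close. It gives the time, the measured TCP pose, the force and the opening at its end, in the units of the state.
- state(): the state, without advancing time (a new reading comes with each control period).
- grab_frame(name): name is "side" or "top" or "wrist"; returns a dict with "frame" (400x640x3 uint8, red, green, blue), "fx", "fy", "cx", "cy" (pixels), "pose" (4x4, takes a point from camera to world coordinates). Camera axes: x right, y up, looking along -z (the intrinsics and any distortion apply to the point x, -y, -z); pixel columns grow to the right and rows downward; lengths in m; the calibration is good to about 2 mm. A picture is of the moment at which its call begins. There is no depth.
- job_done(): hands the job in, once; it reports no verdict.
The state is a dict: "time": time; "joint_pos": joint angles; "joint_vel": joint speeds; "joint_efforts": joint torques, N m; "tool_pos": TCP position; "tool_rot": TCP orientation; "contact_force": force on the tool from outside, world axes, zero at the start; "ft_torque": the same for the moment, N m; "gripper_width": opening from 0.0 (shut) to 1.0 (fully open).
Only numpy, scipy, OpenCV 4.12 (cv2) and the standard library are available. Lean on these libraries where they do the work, as an engineer would, in place of code of your own. Each camera call takes 0.05 s, during which the arm holds its last target.

## Working session

There is one attempt and no reset: what is moved stays moved. The work goes in short steps, Python scripts to look and compute and a shell command to move; the robot and the scene stay as the last step left them, time stands still between calls to the robot, and variables do not carry over. Pictures are saved under pics/ and viewed, and the job is handed in when it is done.

```bash
ls; mkdir -p pics; python3 - <<'E'
from plant import *
import cv2
for n in("side","top","wrist"):
    f=grab_frame(n); cv2.imwrite(f"pics/{n}0.png",f["frame"][:,:,::-1]); print(n,f["fx"],f["fy"],f["cx"],f["cy"],[k for k in f]); print(f["pose"].round(4).tolist())
s=state(); print(s)
E
```

```text
pics
side 384.8513318120593 384.8513318120593 322.2273246948147 196.49458149202138 ['frame', 'fx', 'fy', 'cx', 'cy', 'pose']
[[0.8363, 0.2974, -0.4606, 0.2596], [-0.5482, 0.4417, -0.7102, -0.4585], [-0.0078, 0.8464, 0.5325, 0.5328], [0.0, 0.0, 0.0, 1.0]]
top 462.8782084665716 462.8782084665716 319.53394197041695 198.3604745770755 ['frame', 'fx', 'fy', 'cx', 'cy', 'pose']
[[-0.0165, 0.9981, -0.06, 0.5172], [-0.9998, -0.0173, -0.0132, 0.0536], [-0.0142, 0.0597, 0.9981, 1.1758], [0.0, 0.0, 0.0, 1.0]]
wrist 322.0804759335408 322.0804759335408 314.6403724877825 200.55777060659778 ['frame', 'fx', 'fy', 'cx', 'cy', 'pose']
[[0.2869, 0.9229, 0.2566, 0.2425], [-0.958, 0.2771, 0.0746, -0.5796], [-0.0022, -0.2672, 0.9636, 0.3737], [0.0, 0.0, 0.0, 1.0]]
{'time': 0.15, 'joint_pos': array([-1.39999392e+00,  5.32332869e-02,  1.61401281e+00,  8.08778492e-06,
        1.47599744e+00, -1.19007795e-01]), 'joint_vel': array([-9.99299791e-04, -1.22334498e-04, -4.28558043e-03, -7.77985991e-05,
       -1.10986482e-03,  1.39021457e-03]), 'joint_efforts': array([ 5.23150811e-04, -3.94242024e+01, -3.70722413e+01, -1.07491551e-04,
        4.61694697e-03,  1.83640942e-06]), 'tool_pos': array([ 0.17851877, -0.59844067,  0.23030759]), 'tool_rot': array([ 0.1020926 , -0.10211714,  0.70027938, -0.69911228]), 'contact_force': array([0.3782286 , 0.26053639, 0.16429635]), 'ft_torque': array([0.02086345, 0.00095333, 0.00730264]), 'gripper_width': 1.0007607670976175}
```

View pics/side0.png

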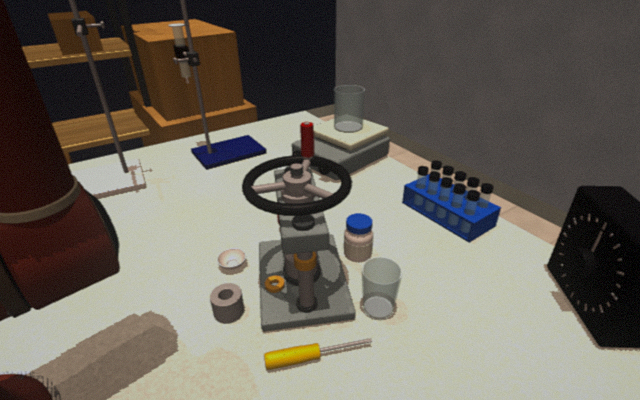

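View pics/top0.png

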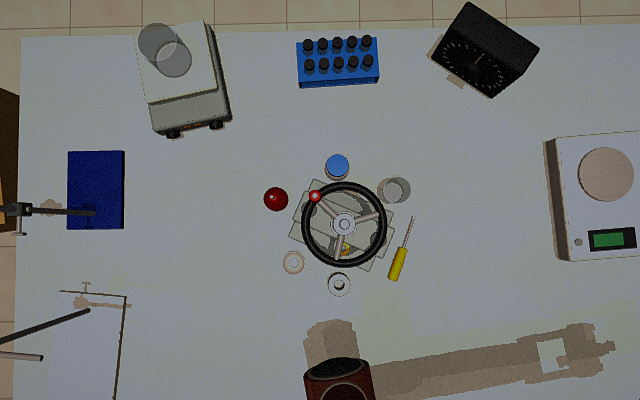

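```bash
python3 - <<'E'
import cv2
a=cv2.imread("pics/top0.png")[140:310,250:430]; cv2.imwrite("pics/topc.png",cv2.resize(a,None,fx=3.5,fy=3.5,interpolation=2)[:600])
a=cv2.imread("pics/side0.png")[110:230,220:380]; cv2.imwrite("pics/sidec.png",cv2.resize(a,None,fx=5,fy=5,interpolation=2))
E
```

```text
(no output)
```

View pics/topc.png

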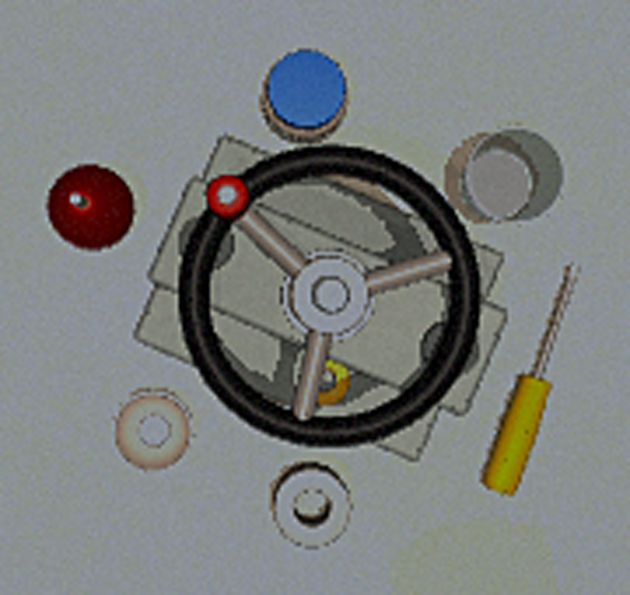

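View pics/sidec.png

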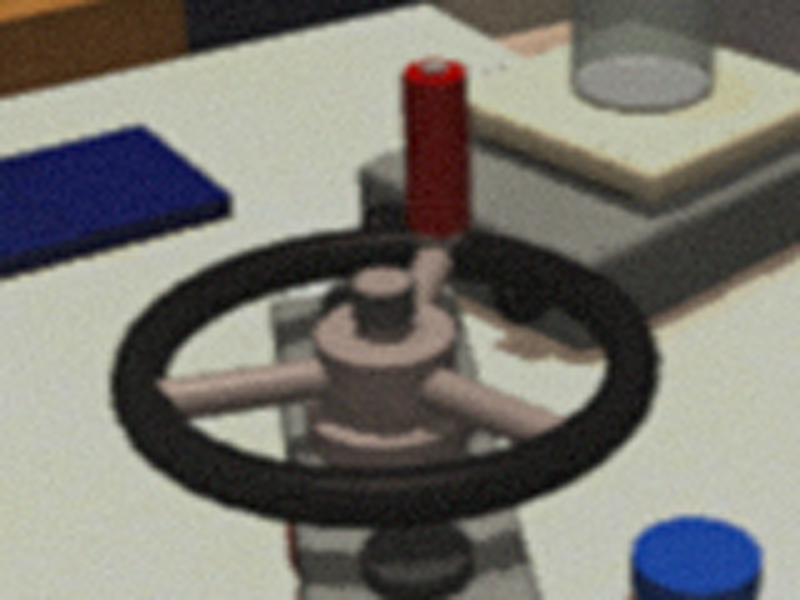

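```bash
cat > h.py <<'E'
from plant import *
import numpy as np, cv2
def ray(f,u,v):
    P=np.array(f["pose"]); d=P[:3,:3]@np.array([(u-f["cx"])/f["fx"],-(v-f["cy"])/f["fy"],-1]); return P[:3,3],d/np.linalg.norm(d)
def onz(f,u,v,z):
    o,d=ray(f,u,v); return o+d*(z-o[2])/d[2]
def tri(rs):
    A=sum(np.eye(3)-np.outer(d,d) for o,d in rs); b=sum((np.eye(3)-np.outer(d,d))@o for o,d in rs)
    p=np.linalg.solve(A,b); return p,[np.linalg.norm((np.eye(3)-np.outer(d,d))@(p-o)) for o,d in rs]
def proj(f,p):
    P=np.array(f["pose"]); q=P[:3,:3].T@(np.array(p)-P[:3,3]); return f["cx"]+f["fx"]*q[0]/-q[2], f["cy"]-f["fy"]*q[1]/-q[2]
E
python3 - <<'E'
from h import *
from scipy.spatial.transform import Rotation as R
t=grab_frame("top"); s=grab_frame("side")
h=tri([ray(t,314.9,195.7),ray(s,307,123.4)]); c=tri([ray(t,344.3,224.3),ray(s,296.8,166.4)])
print(h,c)
H=onz(t,314.9,195.7,.292); C=onz(t,344.3,224.3,.252); C2=onz(t,344.3,224.7,.231)
print(H,C,C2,"radius",np.linalg.norm((H-C)[:2]),np.linalg.norm((H-C2)[:2]), "az",np.degrees(np.arctan2(*(H-C2)[1::-1])))
print("rim R",[onz(t,250+u/3.5,140+v/3.5,.222).round(4) for u,v in((179,296),(481,296),(330,146),(330,447))])
for n,u,v,z in(("bulb",91,207,.06),("jar",307,88,.085),("beaker",518,178,.092),("sdr tip",572,265,.01),("dish",153,430,.022),("sleeve",311,505,.045)): print(n,onz(t,250+u/3.5,140+v/3.5,z).round(3))
r=R.from_quat(np.roll(state()["tool_rot"],-1)).as_matrix();print(r.round(3))
E
```

```text
(array([0.57565732, 0.07406156, 0.29034813]), [np.float64(2.415985583670783e-05), np.float64(2.4159855836794032e-05)]) (array([0.52036265, 0.017066  , 0.24924211]), [np.float64(0.00026099832921721515), np.float64(0.0002609983292171865)])
[0.57556929 0.07401145 0.292     ] [0.5201238  0.01729751 0.252     ] [0.51937683 0.01648883 0.231     ] radius 0.07931376717363796 0.0804141982479623 az 45.670176919774704
rim R [array([0.5211, 0.1049, 0.222 ]), array([ 0.5182, -0.0723,  0.222 ]), array([0.6081, 0.0144, 0.222 ]), array([0.4316, 0.0179, 0.222 ])]
bulb [0.584 0.174 0.06 ]
jar [0.661 0.024 0.085]
beaker [ 0.597 -0.116  0.092]
sdr tip [ 0.54  -0.166  0.01 ]
dish [0.428 0.135 0.022]
sleeve [0.376 0.025 0.045]
[[-0.958 -0.     0.286]
 [-0.286  0.001 -0.958]
 [-0.    -1.    -0.001]]
```

```bash
python3 -m crank '[[[-1,0,-4,0,5.5],[-1,0,-4,0,5.5],[-1,0,-4,0,5.5],[-1,0,0,0,0],[-1,0,0,0,0]]]'; python3 - <<'E'
from h import *
from scipy.spatial.transform import Rotation as R
print(R.from_quat(np.roll(state()["tool_rot"],-1)).as_matrix().round(3),state()["joint_pos"].round(3))
E
```

```text
time: 0.88
tool_pos: [0.1785, -0.5987, 0.3504]
tool_rot: [0.001, -0.001, 0.707, -0.707]
contact_force: [0.6, -0.5, -1.1]
gripper_width: -0.001
[[-1.    -0.     0.002]
 [-0.002  0.001 -1.   ]
 [ 0.    -1.    -0.001]] [-1.4    0.01   1.461 -0.     1.672  0.168]
```

```bash
python3 -m crank '[[[-1,-3,0,-4.5,0],[-1,-3,0,-4.5,0],[-1,-3,0,-4.5,0],[-1,-3,0,-4.5,0],[-1,-3,0,-4.5,0],[-1,-3,0,-4.5,0],[-1,-3,0,-4.5,0],[-1,0,0,0,0]]]'; python3 -m crank '[[[-1,-3,0,-4.5,0],[-1,-3,0,-4.5,0],[-1,-3,0,-4.5,0],[-1,-3,0,-4.5,0],[-1,-3,0,-4.5,0],[-1,-3,0,-4.5,0],[-1,-3,0,-4.5,0],[-1,0,0,0,0]]]';python3 - <<'E'
from h import *
for n in("side","wrist"):
    f=grab_frame(n); cv2.imwrite(f"pics/{n}1.png",f["frame"][:,:,::-1])
from scipy.spatial.transform import Rotation as R
print(R.from_quat(np.roll(state()["tool_rot"],-1)).as_matrix().round(3),state()["joint_pos"].round(3))
E
```

```text
time: 1.88
tool_pos: [0.389, -0.2806, 0.3493]
tool_rot: [0.002, -0.003, 0.708, -0.706]
contact_force: [-0.5, -0.2, -0.2]
gripper_width: 0.0
time: 2.88
tool_pos: [0.5981, 0.0332, 0.3483]
tool_rot: [0.0, -0.003, 0.707, -0.707]
contact_force: [0.0, -0.4, -0.7]
gripper_width: -0.0
[[-1.    -0.003  0.002]
 [-0.002 -0.001 -1.   ]
 [ 0.003 -1.     0.001]] [-7.200e-02 -5.200e-02  1.524e+00 -1.000e-03  1.673e+00  1.497e+00]
```

View pics/side1.png

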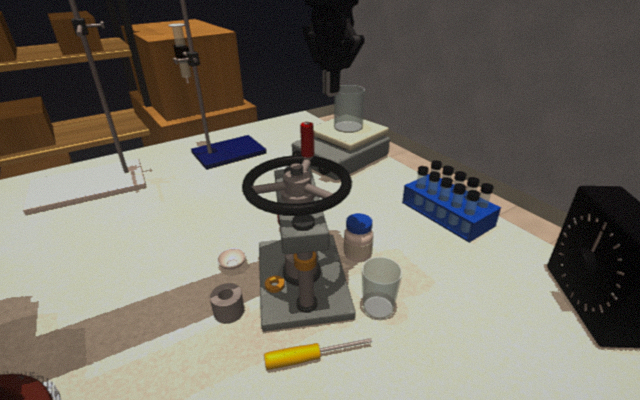

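View pics/wrist1.png

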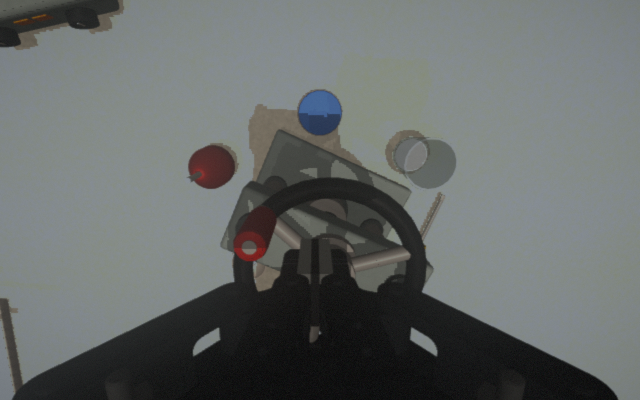

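```bash
python3 -m crank '[[[-1,0,3,0,0],[-1,0,3,0,0],[-1,0,2.8,0,0],[-1,0,0,0,0]]]'; python3 - <<'E'
from h import *
for n in("side",):
    f=grab_frame(n); cv2.imwrite(f"pics/{n}2.png",cv2.resize(f["frame"][40:220,200:440,::-1],None,fx=3,fy=3))
    print(proj(f,(.5756,.074,.292)))
E
cat > plan.py <<'E'
# rows for following the circle: args handle-trailing start pos, list of tool azimuths
import sys
from h import *
C=np.array([.520,.0168]); r=.080
p=state()["tool_pos"][:2].copy(); print("now",p, "az",np.degrees(np.arctan2(*(p-C)[::-1])),"rad",np.linalg.norm(p-C))
a0,a1,n=map(float,sys.argv[1:4])
for a in np.linspace(a0,a1,int(n)):
    q=C+r*np.array([np.cos(np.radians(a)),np.sin(np.radians(a))]); d=q-p; p=p+np.round(d*-100,1)/-100
    print(a,"x %.1f z %.1f"%tuple(d*-100))
E
python3 plan.py 20 90 8
```

```text
time: 3.48
tool_pos: [0.5954, 0.0301, 0.2599]
tool_rot: [-0.002, -0.002, 0.707, -0.707]
contact_force: [0.7, 0.2, -0.4]
gripper_width: 0.0
(np.float64(306.97608534835905), np.float64(122.49323344712363))
now [0.59646507 0.03032204] az 10.028476012719153 rad 0.07765148651939605
20.0 x 0.1 z -1.4
30.0 x 0.6 z -1.2
40.0 x 0.8 z -1.2
50.0 x 1.0 z -1.0
60.0 x 1.1 z -0.8
70.0 x 1.3 z -0.6
80.0 x 1.4 z -0.3
90.0 x 1.3 z -0.1
```

View pics/side2.png

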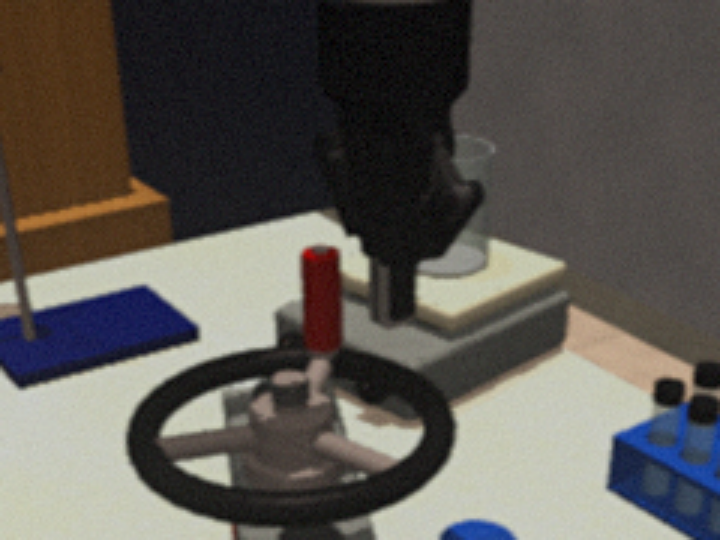

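```bash
python3 -m crank '[[[-1,0.1,0,-1.4,0],[-1,0.6,0,-1.2,0],[-1,0.8,0,-1.2,0],[-1,1,0,-1,0],[-1,1.1,0,-0.8,0],[-1,1.3,0,-0.6,0],[-1,1.4,0,-0.3,0],[-1,1.3,0,-0.1,0]]]'; python3 plan.py 100 170 8; python3 - <<'E'
from h import *
f=grab_frame("side"); cv2.imwrite("pics/side3.png",cv2.resize(f["frame"][40:220,200:440,::-1],None,fx=3,fy=3))
E
```

```text
time: 4.53
tool_pos: [0.5204, 0.0979, 0.2633]
tool_rot: [0.001, -0.001, 0.707, -0.707]
contact_force: [2.8, 0.3, 2.5]
gripper_width: 0.003
now [0.52036581 0.09787909] az 89.7414931602652 rad 0.08107991476329636
100.0 x 1.4 z 0.2
110.0 x 1.4 z 0.4
120.0 x 1.2 z 0.6
130.0 x 1.2 z 0.8
140.0 x 1.0 z 1.0
150.0 x 0.8 z 1.1
160.0 x 0.6 z 1.3
170.0 x 0.3 z 1.3
```

View pics/side3.png

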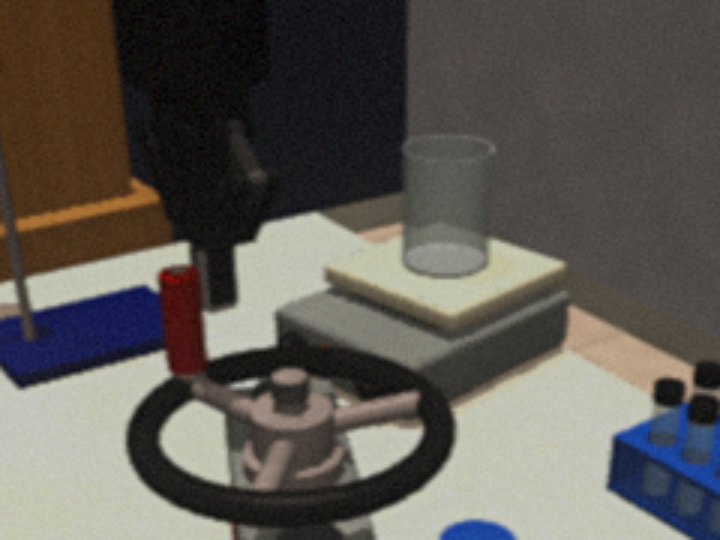

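```bash
python3 -m crank '[[[-1,1.4,0.1,0.2,0],[-1,1.4,0.1,0.4,0],[-1,1.2,0.1,0.6,0],[-1,1.2,0,0.8,0],[-1,1,0,1,0],[-1,0.8,0,1.1,0],[-1,0.6,0,1.3,0],[-1,0.3,0,1.3,0]]]'; python3 plan.py 180 250 8; python3 - <<'E'
from h import *
f=grab_frame("side"); cv2.imwrite("pics/side4.png",cv2.resize(f["frame"][40:220,200:440,::-1],None,fx=3,fy=3))
E
```

```text
time: 5.58
tool_pos: [0.4417, 0.0298, 0.2598]
tool_rot: [0.0, -0.001, 0.707, -0.707]
contact_force: [0.4, 2.8, -0.9]
gripper_width: -0.001
now [0.44173381 0.02976303] az 170.5956231761724 rad 0.07933244429489116
180.0 x 0.2 z 1.3
190.0 x -0.1 z 1.4
200.0 x -0.4 z 1.3
210.0 x -0.6 z 1.3
220.0 x -0.8 z 1.1
230.0 x -1.0 z 1.0
240.0 x -1.1 z 0.8
250.0 x -1.3 z 0.6
```

View pics/side4.png

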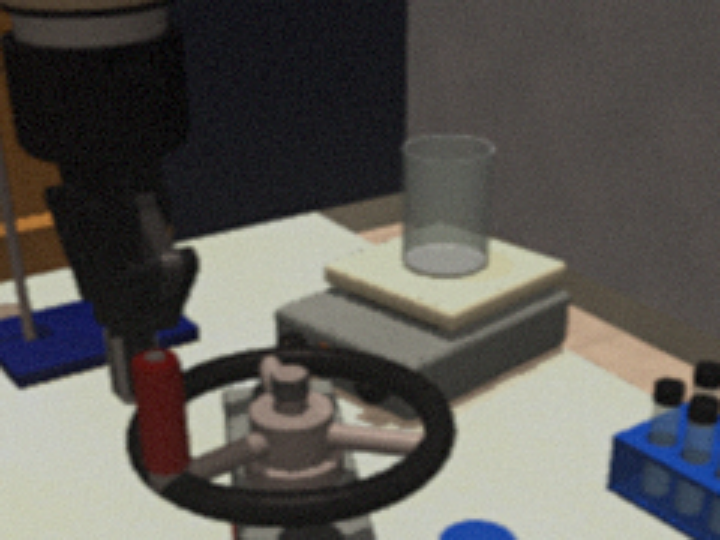

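```bash
python3 -m crank '[[[-1,0.2,0,1.3,0],[-1,-0.1,0,1.4,0],[-1,-0.4,0,1.3,0],[-1,-0.6,0,1.3,0],[-1,-0.8,0,1.1,0],[-1,-1,0,1,0],[-1,-1.1,0,0.8,0],[-1,-1.3,0,0.6,0]]]'; python3 plan.py 260 330 8; python3 - <<'E'
from h import *
f=grab_frame("side"); cv2.imwrite("pics/side5.png",cv2.resize(f["frame"][40:240,200:440,::-1],None,fx=3,fy=3))
E
```

```text
time: 6.62
tool_pos: [0.4943, -0.0581, 0.2601]
tool_rot: [-0.0, 0.001, -0.707, 0.707]
contact_force: [-2.1, 0.6, -0.4]
gripper_width: -0.001
now [ 0.49431142 -0.05807703] az -108.93591069967779 rad 0.07916105171712401
260.0 x -1.2 z 0.4
270.0 x -1.4 z 0.1
280.0 x -1.4 z -0.1
290.0 x -1.3 z -0.4
300.0 x -1.3 z -0.6
310.0 x -1.1 z -0.8
320.0 x -1.0 z -0.9
330.0 x -0.8 z -1.2
```

View pics/side5.png

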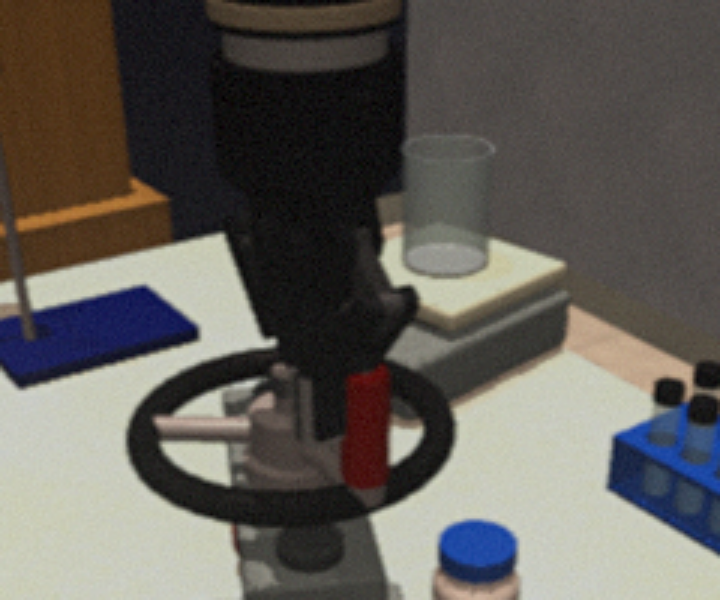

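```bash
python3 -m crank '[[[-1,-1.2,0,0.4,0],[-1,-1.4,0,0.1,0],[-1,-1.4,0,-0.1,0],[-1,-1.3,0,-0.4,0],[-1,-1.3,0,-0.6,0],[-1,-1.1,0,-0.8,0],[-1,-1,0,-0.9,0],[-1,-0.8,0,-1.2,0]]]'; python3 plan.py 340 380 5; python3 - <<'E'
from h import *
f=grab_frame("side"); cv2.imwrite("pics/side6.png",cv2.resize(f["frame"][90:240,220:380,::-1],None,fx=4,fy=4))
E
```

```text
time: 7.68
tool_pos: [0.5894, -0.0217, 0.2604]
tool_rot: [-0.001, 0.0, -0.707, 0.707]
contact_force: [-2.5, -2.7, 0.4]
gripper_width: 0.003
now [ 0.5893972  -0.02169615] az -29.01809596055708 rad 0.07935947064999686
340.0 x -0.6 z -1.1
350.0 x -0.3 z -1.4
360.0 x -0.2 z -1.3
370.0 x 0.2 z -1.4
380.0 x 0.3 z -1.4
```

View pics/side6.png

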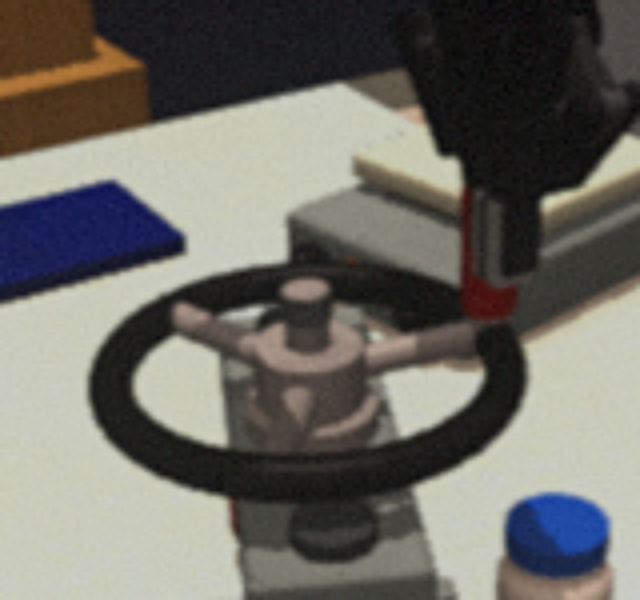

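```bash
python3 -m crank '[[[-1,-0.6,0,-1.1,0],[-1,-0.3,0,-1.4,0],[-1,-0.2,0,-1.3,0],[-1,0.2,0,-1.4,0],[-1,0,0,0,0]]]'; python3 plan.py 373 388 6; python3 - <<'E'
from h import *
f=grab_frame("side"); cv2.imwrite("pics/side7.png",cv2.resize(f["frame"][90:240,220:380,::-1],None,fx=4,fy=4))
C=np.array([.520,.0168])
for a in(385,390,395,400,405.6): 
    q=C+.08*np.array([np.cos(np.radians(a)),np.sin(np.radians(a))])
    print(a,[((u-220)*4,(v-90)*4) for u,v in [proj(f,(*q,z)) for z in(.292,.232)]])
E
```

```text
time: 8.35
tool_pos: [0.5973, 0.0316, 0.2604]
tool_rot: [0.001, -0.001, 0.708, -0.707]
contact_force: [0.1, -0.5, 0.3]
gripper_width: 0.005
now [0.59725626 0.03161426] az 10.854972769499243 rad 0.07866379296065731
373.0 x -0.1 z -0.3
376.0 x 0.1 z -0.4
379.0 x 0.2 z -0.4
382.0 x 0.1 z -0.4
385.0 x 0.2 z -0.4
388.0 x 0.2 z -0.4
385 [(np.float64(411.5996858297692), np.float64(138.60701781742307)), (np.float64(412.53687185529793), np.float64(268.0143657656786))]
390 [(np.float64(397.079109777153), np.float64(135.67052021929283)), (np.float64(398.6964928604516), np.float64(264.6603923651388))]
395 [(np.float64(382.01967709073915), np.float64(133.24429152152726)), (np.float64(384.33828485416257), np.float64(261.88304264611304))]
400 [(np.float64(366.5089846735143), np.float64(131.33570622534)), (np.float64(369.5470154019538), np.float64(259.6914332615254))]
405.6 [(np.float64(348.70874498233366), np.float64(129.81938212551773)), (np.float64(352.5708884041269), np.float64(257.9406526470127))]
```

View pics/side7.png

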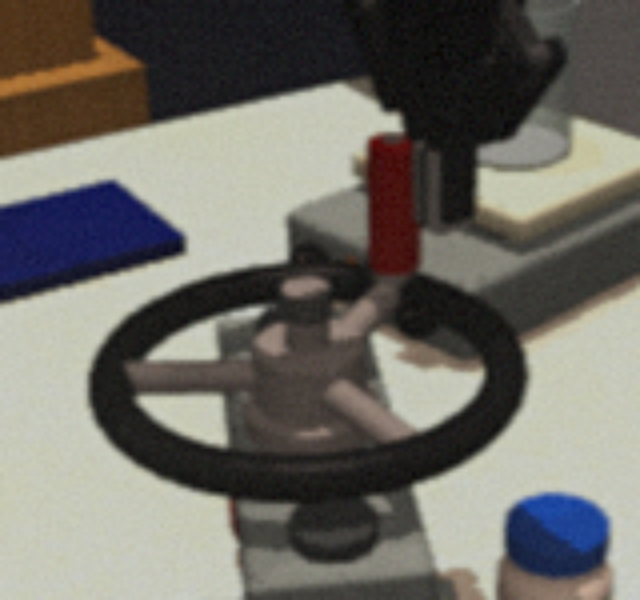

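```bash
python3 -m crank '[[[-1,-0.1,0,-0.3,0],[-1,0.1,0,-0.4,0],[-1,0.2,0,-0.4,0],[-1,0.1,0,-0.4,0],[-1,0.2,0,-0.3,0],[-1,0,0,0,0]]]'; python3 plan.py 373 388 6; python3 - <<'E'
from h import *
f=grab_frame("side"); cv2.imwrite("pics/side8.png",cv2.resize(f["frame"][90:240,220:380,::-1],None,fx=4,fy=4))
E
```

```text
time: 9.15
tool_pos: [0.5922, 0.0484, 0.2603]
tool_rot: [0.001, -0.001, 0.707, -0.707]
contact_force: [0.5, -1.2, 0.1]
gripper_width: -0.002
now [0.59220854 0.04836654] az 23.612927751311812 rad 0.07880684502300955
373.0 x -0.6 z 1.4
376.0 x 0.1 z -0.4
379.0 x 0.2 z -0.4
382.0 x 0.1 z -0.4
385.0 x 0.2 z -0.4
388.0 x 0.2 z -0.4
```

View pics/side8.png

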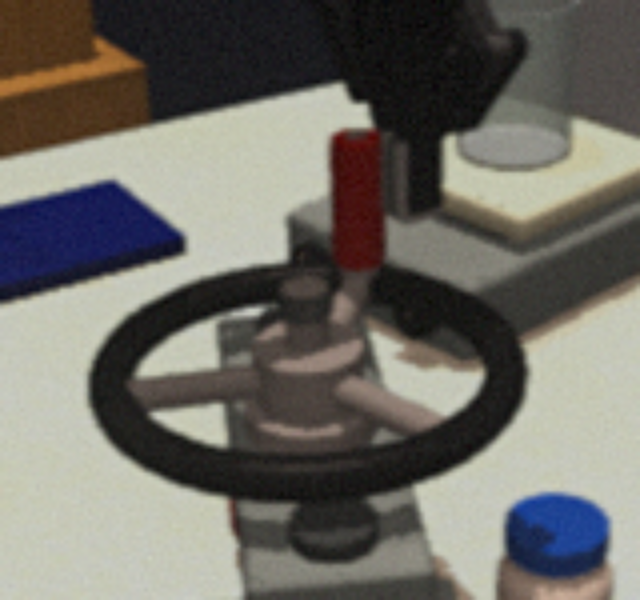

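```bash
python3 -m crank '[[[-1,0.1,0,-0.2,0],[-1,0,0,0,0],[-1,-0.6,0,1.2,0],[-1,-0.6,0,1.2,0],[-1,0,-4,0,0],[-1,0,-4,0,0],[-1,0,-4,0,0],[-1,0,0,0,0]]]'; python3 -m crank '[[[-1,-3,0,4.5,0],[-1,-3,0,4.5,0],[-1,-3,0,4.5,0],[-1,0,0,4.5,0],[-1,0,0,4.5,0],[-1,0,0,4.5,0],[-1,0,0,0,0],[-1,0,0,0,0]]]'; python3 - <<'E'
from h import *
for n in("side","top"):
    f=grab_frame(n); cv2.imwrite(f"pics/{n}9.png",f["frame"][:,:,::-1])
    c=f["frame"][110:230,220:380,::-1] if n=="side" else f["frame"][140:310,250:430,::-1]
    cv2.imwrite(f"pics/{n}9c.png",cv2.resize(c,None,fx=5,fy=5,interpolation=2) if n=="side" else cv2.resize(c,None,fx=3.5,fy=3.5,interpolation=2)[:600])
s=state();print(s["time"],s["tool_pos"],s["contact_force"])
E
```

```text
time: 10.2
tool_pos: [0.6051, 0.025, 0.3853]
tool_rot: [-0.003, -0.002, -0.707, 0.707]
contact_force: [0.4, 1.3, -0.3]
gripper_width: -0.002
time: 11.2
tool_pos: [0.6938, -0.244, 0.3788]
tool_rot: [-0.0, -0.001, 0.708, -0.707]
contact_force: [0.4, 0.7, -0.6]
gripper_width: -0.0
11.3 [ 0.69405151 -0.24295458  0.37984274] [-0.05992371  0.20828556 -0.02502204]
```

View pics/side9c.png

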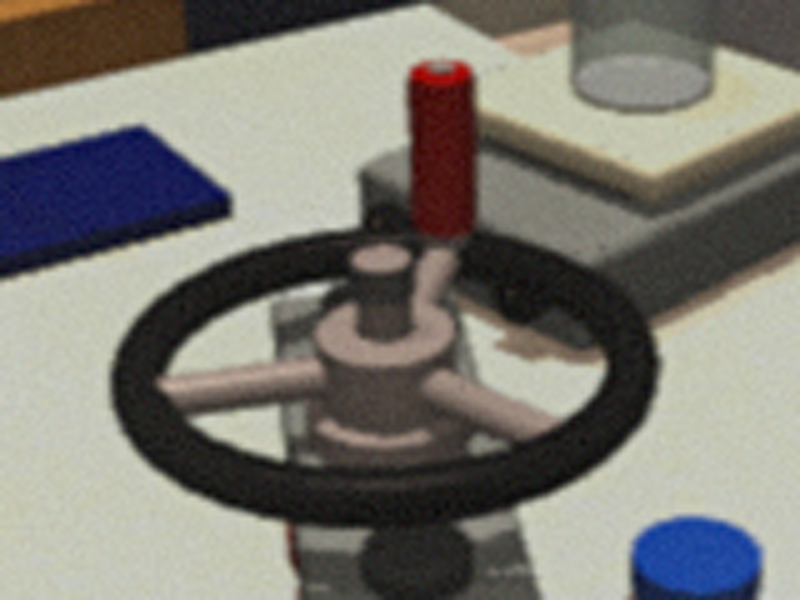

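View pics/top9c.png

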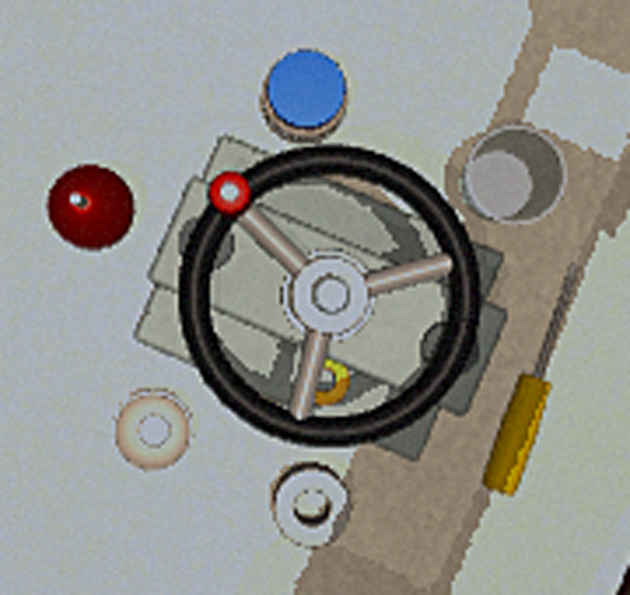

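View pics/side9.png

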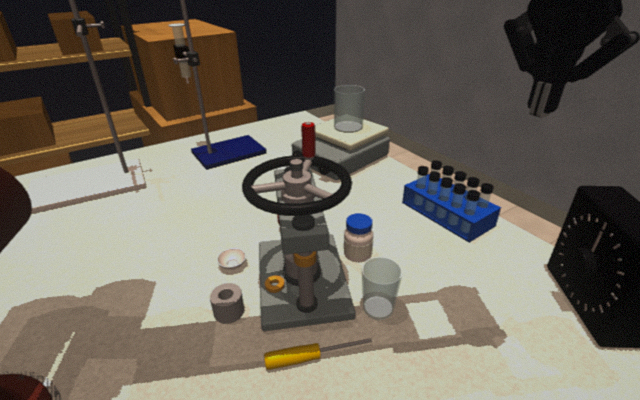

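```bash
python3 - <<'E'
from plant import *
print(job_done())
E
```

```text
the job is handed in; nothing more can be done
None
```

I pushed the press wheel one full turn anticlockwise with the outside of the shut fingers against the red handle, then backed off, lifted clear and handed the job in at about 11.3 s.

- **Handle position:** in the last top view its top is at crop pixel (230,192), against (227,195) at the start. In the side view it is at (441,67), against (435,67). That puts it about 2 mm (1–2°) short of where it started, inside the 16 mm limit.
- **Punch height:** the end of the screw stands visibly higher in the side view (row 258, was 282). That fits the 8 mm lift of one turn.
- **Other objects:** bulb, beaker, jar, dish, sleeve and screwdriver, and the spacer as far as the views show it, look unmoved.
- **Robot:** it was clear of everything at the end. Forces read between moves stayed at a few newtons.

No check failed or disagreed. I had no direct reading of the wheel angle or its speed, so both are judged from the pictures, and handing in gave no verdict.

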